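# Set the reference cell square in the photometer's light path

### The arm

A 6-joint arm with a two-finger parallel gripper is mounted at the origin on a cart in front of the work surface, level with it; the furniture and walls round the work are solid. World frame = base frame: x ahead of the robot, y to its left, z up, the work surface at z = 0. Lengths are in mm, angles in rad, forces in N, time in s.
With the tool pointing down it reaches from about 350 to 975 mm from the base axis. Payload 7.1 kg.
Tool frame: the origin (TCP) lies at the very end of the fingers, on their centre line; the grasp point (between the pads) lies 19 mm behind it; z points along the fingers, y is the line along which they close (so a half turn about z gives the same grasp; the last joint's range is limited). The gripper opens to 88 mm and grips with 3 to 60 N. Pads are 20 mm wide; open, the fingers measure 115 mm over their backs; the gripper's body (75 mm by 178 mm) begins 61 mm behind the grasp point.
Start: joints at [-1.352, 0.423, 1.63, -0, 1.089, -0.019], TCP at [147.247, -607.39, 222.675] pointing down, gripper open.
Joint ranges: [-3, 3], [-0.9, 2.11], [0.09, 2.58], [-1.31, 4.45], [0.11, 2.69], [-2.54, 2.54]. Speed limits (rad/s): [2.39, 2.39, 3.01, 3.14, 3.14, 3.14].

### API

Orientations are given as a rotation vector (axis times angle).
In Python, from workcell import ctrl gives the robot as it stands. The module is installed in compiled form; this text tells all that it offers.
- The arm moves only by the shell command python3 -m inch 'ROWS'. ROWS is JSON, a list of rows, each a list of 7 numbers: the shift along the tool's x, y, z scaled (see below), then the turn, a rotation vector about the tool's x, y, z scaled (see below), then the closure, from -1 (fully open) to 1 (shut). In form: [[tx, ty, tz, wx, wy, wz, hand], ...]. A call has 1 to 10 rows; each row is the pose to reach, as a shift and turn from the pose commanded when the call began, along the tool's axes at that moment; what a row does not reach only later rows make up. The controller multiplies each number of a shift by 0.15 m and each number of a turn by pi/4 rad. A row lasts 1/8 s, in which the tool goes at most 62.5 mm and 10.7 degrees, less where a joint would pass 70% of its speed; a pose out of reach is approached as far as the arm can. A call with a number of a shift or a turn outside -1 to 1 is refused whole. A call with a gripper value outside its range is refused whole. The fingers move at their own pace and stop on an object; the grip force is fixed at half the most. Time passes only in rows, so rows that repeat a pose let the fingers close. It gives the time, the measured TCP pose, the force, the opening and the grip force at its end, in the units of the state.
- ctrl.get_obs(): the state, without advancing time (a new reading comes with each control period).
- ctrl.get_image(name): name is "scene" or "top"; returns the picture (384x512x3 uint8, red, green, blue); there is no depth.
- ctrl.camera_params(name): a dict with "vfov" (degrees; the focal length in pixels is half the picture's height over the tangent of half this angle, whatever the lens; pixels are square), "cx", "cy" (the principal point, pixels), "distortion" ([k1, k2, p1, p2, k3] as OpenCV has them; the pictures are not rectified), "eye" and "attitude" of the camera in the world. Camera axes: x right, y up, looking along -z (the intrinsics and any distortion apply to the point x, -y, -z); pixel columns grow to the right and rows downward; lengths in mm; the calibration is good to about 2 mm. A picture is of the moment at which its call begins. camera_params takes no time and is no camera call.
- ctrl.close_job(): hands the job in; it is judged then, once.
The state is a dict: "t": time; "qpos": joint angles; "qvel": joint speeds; "joint_torque": joint torques, N m; "ee_pos": TCP position; "orientation": TCP orientation; "ft_force": force on the tool from outside, world axes, zero at the start; "moment": the same for the moment, N m; "width": finger opening in mm; "grasp_force": force on a finger pad.
Only numpy, scipy, OpenCV 4.12 (cv2) and the standard library are available. Lean on these libraries where they do the work, as an engineer would, in place of code of your own. Each camera call takes 0.05 s, during which the arm holds its last target. There are 200 camera calls.

### The job

Stand the amber reference cell in the wide front end of the photometer's channel, with its two clear faces towards the lamp and the detector (not the frosted white ones), then slide it along the channel until it has pushed the orange stop button part of the way in, gently, without driving the button to its end or pressing hard on the bed. Leave the cell standing there by itself, and leave the dropper bottle and the jar where they are.

Things in the scene. Friction and masses are not known exactly. Their poses are not given: they have to be found in the camera images.
- cell: the reference cell: solid amber glass block 24 x 24 x 62 mm tall with a black cap 20 x 20 mm on top (62 to 86 mm height), about 120 g, standing on the bench. Origin: centre of its underside, z up. Its +y and -y faces are clear amber, +x and -x frosted white; the white line on the cap's top runs along y, from clear face to clear face. Either clear face may face the lamp
- bed: the photometer's bed, fixed: grey plate 190 (x) x 150 (y) mm, 10 mm thick; two aluminium walls, 18 mm above the plate, form a channel along x on its centre line. Origin: centre of its underside; x runs along the channel from the open front end to the stop. Light crosses the channel along y, above the walls, from the lamp (white housing, +y side) to the detector (black housing, -y side)
- trip (a joint): travel of the orange stop button (m): 0 = out, as at the start; grows as the cell pushes it along the bed's +x. Pad 16 mm wide, 14 mm high, centred 32 mm above the channel floor. It takes about 5 N to move, has no spring (stays where it is left) and ends hard at 8 mm. It is in properly between 2 and 5.5 mm; 6.5 mm is too far
- dropper: a loose brown dropper bottle, 33 x 34 x 102 mm, bystander; origin at the centre of its underside
- jar: a loose small jar with a black lid and green label, 40 mm across, 105 mm tall, bystander; origin at the centre of its underside
- bay (a point): middle of the loading bay, on the channel floor (bed x = -62 mm, 10 mm above the bench), axes as the bed's. Here the channel is 34 mm wide (bed x -85 to -45 mm); it then narrows evenly to 26 mm at x = -20 mm and stays so to x = +87 mm
- reach (a point): point on the channel floor at bed x = 0. Lamp, detector and stop share one head, clamped at a different, unreported place each time: the cell meets the stop button when its centre is between this point and 30 mm beyond it. Housings are 60 mm high above the bench, the stop's crossbar 54 mm: fingers holding the cell (standing in the channel) by its cap pass above them
Mind the look-alikes: they are no part of the job. Leave any green or red look-alike of the cell alone.

How it is judged:
By the outcome, as a careful person would: the job done as asked, in the order asked, and still so for the second after the job is handed in, with the robot touching nothing.
It also fails if it takes over 64 s, if anything falls off the work surface, if the arm or the gripper's body presses on something with over 40 N, if the wrist force passes 120 N, or if a joint passes its speed limit or range.

## Working session

There is one attempt and no reset: what is moved stays moved. The work goes in short steps, Python scripts to look and compute and a shell command to move; the robot and the scene stay as the last step left them, time stands still between calls to the robot, and variables do not carry over. Pictures are saved under pics/ and viewed, at most 12 in all, crops included, and the job is handed in when it is done.

```bash
mkdir -p pics; cat > h.py <<'E'
import numpy as np, cv2
from scipy.spatial.transform import Rotation as R
from workcell import ctrl
def cam(n):
    p=ctrl.camera_params(n); f=192/np.tan(np.radians(p['vfov']/2))
    K=np.array([[f,0,p['cx']],[0,f,p['cy']],[0,0,1.]])
    a=np.array(p['attitude'],float)
    M=a if a.shape==(3,3) else (R.from_rotvec(a).as_matrix() if a.size==3 else R.from_quat(a).as_matrix())
    return K,np.array(p['distortion'],float),np.array(p['eye'],float),M
def ray(n,uv):
    K,d,e,M=cam(n); q=cv2.undistortPoints(np.array(uv,float).reshape(-1,1,2),K,d).reshape(-1,2)
    v=np.c_[q[:,0],-q[:,1],-np.ones(len(q))]@M.T
    return e,v
def onz(n,uv,z):
    e,v=ray(n,uv); return e+v*((z-e[2])/v[:,2])[:,None]
def proj(n,P):
    K,d,e,M=cam(n); c=(np.array(P,float).reshape(-1,3)-e)@M; c=c*[1,-1,-1]
    return cv2.projectPoints(c,np.zeros(3),np.zeros(3),K,d)[0].reshape(-1,2)
def snap(n,f=None):
    im=ctrl.get_image(n)
    if f: cv2.imwrite(f'pics/{f}.png',im[:,:,::-1])
    return im
E
python3 - <<'E'
from h import *
for n in('scene','top'): snap(n,n+'0'); print(ctrl.camera_params(n))
print(ctrl.get_obs())
E
```

```text
{'vfov': 55.4490407916529, 'cx': 259.835981118293, 'cy': 198.14896671579217, 'distortion': array([-0.02147375,  0.        ,  0.        ,  0.        ,  0.        ]), 'eye': array([194.22015398, 361.98354124, 759.55761406]), 'attitude': array([ 0.24441108, -0.88338996, -2.4206138 ])}
{'vfov': 44.23409803245721, 'cx': 256.4909210807496, 'cy': 189.10812846763832, 'distortion': array([-0.1012545,  0.       ,  0.       ,  0.       ,  0.       ]), 'eye': array([ 261.39988462, -100.31192212, 1082.20579426]), 'attitude': array([ 0.18972594, -0.21093624, -1.68113217])}
{'t': 0.1, 'qpos': array([-1.35200190e+00,  4.23740101e-01,  1.63061017e+00, -2.32786619e-05,
        1.08857904e+00, -1.90078734e-02]), 'qvel': array([ 0.00022715, -0.00190562, -0.00126873,  0.00019097,  0.00091645,
       -0.00021382]), 'joint_torque': array([ 7.28945743e-04, -5.45612419e+01, -2.74325269e+01,  6.45769620e-02,
        1.88031374e-02, -3.57299803e-05]), 'ee_pos': array([ 147.13593372, -606.92366717,  221.99594493]), 'orientation': array([-3.11809111e+00, -3.72518787e-01,  2.41511079e-04]), 'ft_force': array([ 0.91028093, -0.45669448,  0.34538537]), 'moment': array([ 0.02872017,  0.04402675, -0.01501045]), 'grasp_force': 0.0, 'width': 88.07361688967418}
```

View pics/scene0.png

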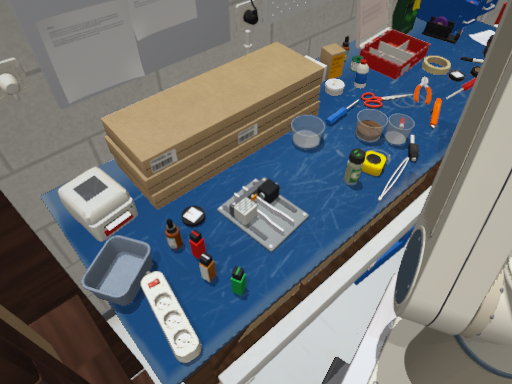

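View pics/top0.png

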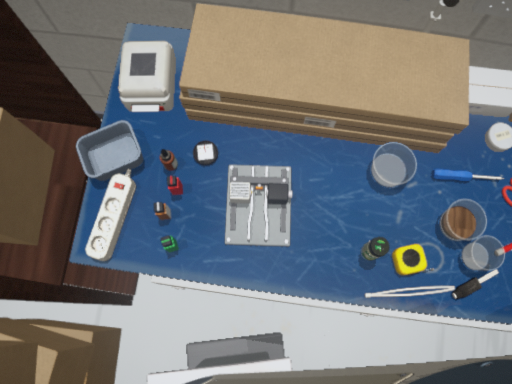

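The scene shows three cell-like blocks. Amber is at scene (207,267) / top (162,211), red at scene (197,243) / top (175,186), and green at scene (238,280) / top (169,243). The amber one fits the description. The bed is at top (259,205), with its open end towards the robot (row 243) and the stop at row 188. I'll confirm with enlarged crops.

```bash
python3 - <<'E'
from h import *
a=cv2.imread('pics/top0.png')[140:260,140:310]; b=cv2.imread('pics/scene0.png')[165:300,155:315]
a=cv2.resize(a,None,fx=4.6,fy=4.6,interpolation=cv2.INTER_CUBIC); b=cv2.resize(b,None,fx=4.4,fy=4.4,interpolation=cv2.INTER_CUBIC)
cv2.imwrite('pics/ct.png',a);cv2.imwrite('pics/cs.png',b)
print(onz('top',[[162,209],[175,183],[169,241]],86)); print(onz('scene',[[207,257]],86))
print(onz('top',[[229,165],[292,167],[290,246],[225,244]],10))
E
```

```text
[[495.89706123  79.14555969  86.        ]
 [550.62858614  46.51595301  86.        ]
 [424.63938302  69.32242044  86.        ]]
[[498.00169281  85.21372483  86.        ]]
[[ 601.39070792  -73.5698769    10.        ]
 [ 578.489339   -221.47631844   10.        ]
 [ 392.89329744 -191.07818399   10.        ]
 [ 415.20216671  -44.61199859   10.        ]]
```

View pics/ct.png

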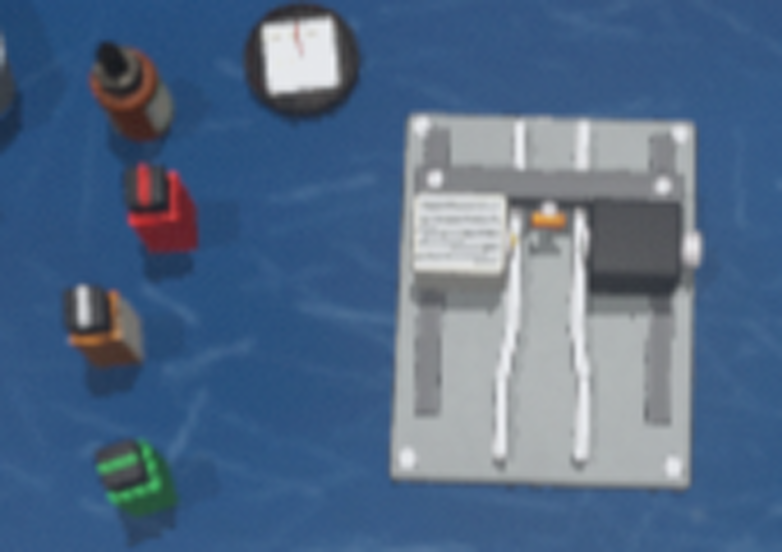

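View pics/cs.png

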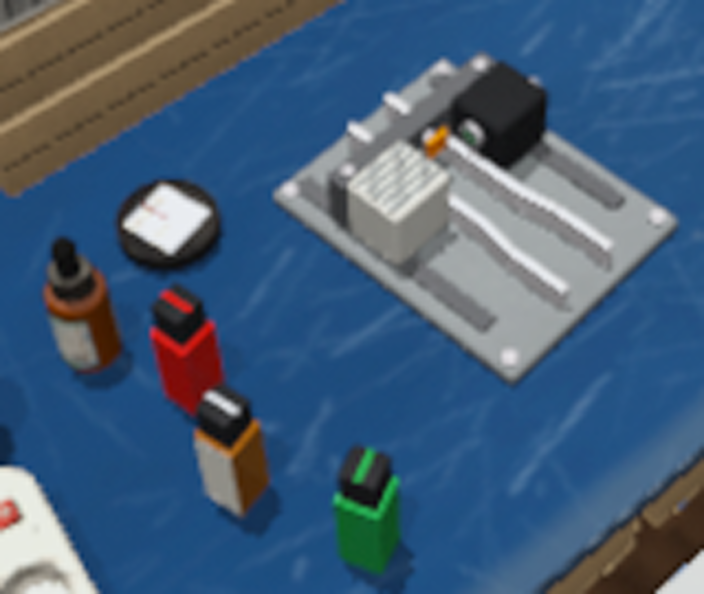

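The crops confirm it. The amber cell at top (160,209) has a black cap with a white line running roughly along the rows, amber clear faces at the line's ends, and a frosted face on the right. The red and green look-alikes are beside it. The white lamp, black detector and orange button are at top (235,190), (278,190) and (259,187). Next I'll refine the numbers.

```bash
cat > meas.py <<'E'
from h import *
def line(n,im,x0,x1,y0,y1,z,th=110):
    m=im[y0:y1,x0:x1].min(2).astype(float); w=np.clip(m-th,0,None); v,u=np.nonzero(w); w=w[v,u]
    P=onz(n,np.c_[u+x0,v+y0],z)[:,:2]; c=np.average(P,axis=0,weights=w)
    ev,E=np.linalg.eigh(np.cov(P.T,aweights=w)); d=E[:,1]
    return c,np.degrees(np.arctan2(d[1],d[0])),np.sqrt(ev),np.average(np.c_[u+x0,v+y0],axis=0,weights=w)
def plate(n,im):
    hsv=cv2.cvtColor(im,cv2.COLOR_RGB2HSV); m=((hsv[...,1]<50)&(hsv[...,2]>90)).astype(np.uint8)
    seed=proj(n,[[440,-75,10]])[0].astype(int)
    m=cv2.morphologyEx(m,cv2.MORPH_OPEN,np.ones((3,3)))
    _,L=cv2.connectedComponents(m); M=(L==L[seed[1],seed[0]]).astype(np.uint8)
    c=max(cv2.findContours(M,0,1)[0],key=cv2.contourArea)[:,0]
    P=onz(n,c,10)[:,:2].astype(np.float32); return cv2.minAreaRect(P),len(c)
if __name__=='__main__':
    t=cv2.imread('pics/top0.png')[:,:,::-1].copy(); s=cv2.imread('pics/scene0.png')[:,:,::-1].copy()
    print(line('top',t,153,163,201,214,86)); print(line('scene',s,199,212,251,263,86))
    print(plate('top',t)); print(plate('scene',s))
    for n,im,b in(('top',t,(245,275,175,200)),('scene',s,(245,270,185,210))):
        x0,x1,y0,y1=b; h=cv2.cvtColor(im,cv2.COLOR_RGB2HSV)[y0:y1,x0:x1]
        v,u=np.nonzero((h[...,0]>6)&(h[...,0]<20)&(h[...,1]>150)&(h[...,2]>120)); print(n,len(u),u.mean()+x0,v.mean()+y0,v.min()+y0,v.max()+y0,onz(n,[[u.mean()+x0,v.mean()+y0]],46))
E
python3 meas.py
```

```text
(array([503.60865387,  88.16452574]), np.float64(179.06101404895284), array([1.44245656, 5.18114495]), array([157.62973553, 206.02716226]))
(array([502.78695838,  85.85998031]), np.float64(179.67908589719008), array([1.32585968, 5.08469374]), array([205.03834116, 256.12128326]))
(((498.2864685058594, -132.79522705078125), (152.77073669433594, 190.33665466308594), 81.231689453125), 281)
(((498.30682373046875, -140.53842163085938), (170.04713439941406, 194.5443878173828), 81.22625732421875), 230)
top 9 258.3333333333333 187.66666666666666 187 188 [[ 528.50082228 -134.84322656   46.        ]]
scene 19 253.78947368421052 197.0 194 200 [[ 527.59421111 -135.3596703    46.        ]]
```

```bash
python3 -m inch '[[0,0,0,0,0,0.316,0],[0,0,0,0,0,0.316,0],[0,0,0,0,0,0.316,0]]' | tail -3
python3 -m inch '[[0.475,-0.925,0,0,0,0,0],[0.475,-0.925,0,0,0,0,0],[0.475,-0.925,0,0,0,0,0],[0.475,-0.925,0,0,0,0,0]]' | tail -3
```

```text
ft_force: [0.4, -0.7, -0.2]
width: 61.3
grasp_force: 0.0
ft_force: [-0.4, -0.2, 0.4]
width: 43.7
grasp_force: 0.0
```

```bash
cat >> h.py <<'E'
def st(x=None,y=None,z=None,psi=None):
    o=ctrl.get_obs(); M=R.from_rotvec(o['orientation']).as_matrix(); p=np.array(o['ee_pos'])
    ps=np.degrees(np.arctan2(M[1,0],M[0,0]))
    print('t%.2f'%o['t'],'pos',p.round(1),'psi %.1f'%ps,'tilt %.2f'%np.degrees(np.arccos(-M[2,2])),'F',np.round(o['ft_force'],1),'w %.1f g %.1f'%(o['width'],o['grasp_force']),'q',np.round(o['qpos'],2))
    if x is not None:
        print('shift',(M.T@(np.array([x,y,p[2] if z is None else z])-p)/150).round(3))
    if psi is not None: print('wz',round(-np.radians(psi-ps)/(np.pi/4),3))
E
python3 -c "
from h import *;st(503,87,150,-.6)"
```

```text
t0.97 pos [ 220.6 -467.8  222.7] psi -0.4 tilt 0.03 F [-0.4 -0.2  0.4] w 43.7 g 0.0 q [-1.15  0.27  1.87  0.    1.01  0.42]
shift [ 1.859 -3.711  0.486]
wz 0.005
```

```bash
python3 -m inch '[[0.465,-0.928,0,0,0,0,0],[0.465,-0.928,0,0,0,0,0],[0.465,-0.928,0,0,0,0,0],[0.465,-0.928,0,0,0,0,0]]' | tail -1
python3 -m inch '[[0.465,-0.928,0,0,0,0,0],[0.465,-0.928,0,0,0,0,0],[0.465,-0.928,0,0,0,0,0],[0.465,-0.928,0,0,0,0,0]]' | tail -1
python3 -m inch '[[0.465,-0.928,0,0,0,0,0],[0.465,-0.928,0,0,0,0,0],[0.465,-0.928,0,0,0,0,0],[0.465,-0.928,0,0,0,0,0]]' | tail -1
python3 -m inch '[[0.465,-0.928,0,0,0,0,0],[0.465,-0.928,0,0,0,0,0],[0.465,-0.928,0,0,0,0,0],[0.465,-0.928,0,0,0,0,0],[0.465,-0.928,0.48,0,0,0,0],[0.465,-0.928,0.48,0,0,0,0],[0.465,-0.928,0.48,0,0,0,0]]'|tail -1
python3 - <<'E'
from h import *
st(503,87,66,-.6)
im=snap('scene','s1'); a=im[165:300,150:320]; cv2.imwrite('pics/s1c.png',cv2.resize(a,None,fx=4,fy=4,interpolation=cv2.INTER_CUBIC)[:,:,::-1])
E
```

```text
grasp_force: 0.0
grasp_force: 0.0
grasp_force: 0.0
grasp_force: 0.0
t3.35 pos [504.4  82.8 150.8] psi -0.7 tilt 0.10 F [-0.7  0.4  0.1] w 43.7 g 0.0 q [ 0.14  0.36  1.93 -0.    0.85  1.72]
shift [-0.009 -0.028  0.565]
wz -0.002
```

View pics/s1c.png

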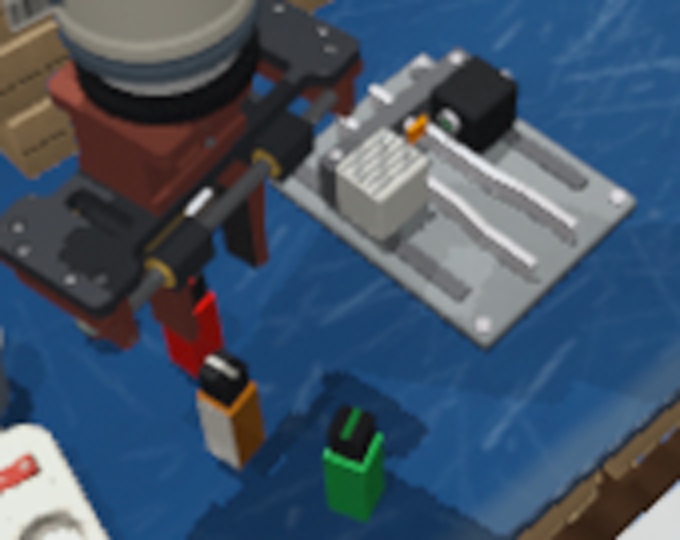

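The gripper is straddling the amber cell (cap at crop (225,372)), its fingers spread along world y, and nothing is in the way. I'll descend and close.

```bash
python3 -m inch '[[-0.009,-0.028,0.3,0,0,0,0],[-0.009,-0.028,0.4,0,0,0,0],[-0.009,-0.028,0.5,0,0,0,0],[-0.009,-0.028,0.56,0,0,0,0],[-0.009,-0.028,0.56,0,0,0,0]]'
python3 -m inch '[[0,0,0,0,0,0,1],[0,0,0,0,0,0,1],[0,0,0,0,0,0,1],[0,0,0,0,0,0,1],[0,0,0,0,0,0,1],[0,0,0,0,0,0,1]]'
python3 -c "
from h import *;st(503,87,66)"
```

```text
t: 4.03
ee_pos: [503.4, 88.7, 66.6]
orientation: [3.141, -0.016, -0.001]
ft_force: [0.6, 0.5, 0.2]
width: 43.6
grasp_force: 0.0
t: 4.78
ee_pos: [503.7, 88.7, 67.0]
orientation: [-3.141, 0.016, -0.001]
ft_force: [0.1, -1.2, 5.7]
width: 19.9
grasp_force: 30.0
t4.78 pos [503.7  88.7  67. ] psi -0.6 tilt 0.04 F [ 0.1 -1.2  5.7] w 19.9 g 30.0 q [0.15 0.5  1.97 0.   0.67 1.73]
shift [-0.005  0.012  0.007]
```

```bash
python3 -m inch '[[0,0,-0.1,0,0,0,1],[0,0,-0.4,0,0,0,1],[0,0,-0.78,0,0,0,1],[0,0,-0.78,0,0,0,1]]'|tail -3
python3 -m inch '[[0,0,0,0,0,-0.2,1],[0,0,0,0,0,-0.43,1],[0,0,0,0,0,-0.66,1],[0,0,0,0,0,-0.9,1],[0,0,0,0,0,-0.9,1]]'|tail -3
python3 -m inch '[[0,0,0,0,0,-0.22,1],[0,0,0,0,0,-0.44,1],[0,0,0,0,0,-0.66,1],[0,0,0,0,0,-0.9,1],[0,0,0,0,0,-0.9,1]]'|tail -3
python3 -c "
from h import *;st(436,-124,183,81.2)"
```

```text
ft_force: [0.5, -0.4, -1.8]
width: 19.7
grasp_force: 30.0
ft_force: [-0.3, -0.8, -2.0]
width: 19.8
grasp_force: 30.0
ft_force: [0.5, -0.2, -1.2]
width: 19.8
grasp_force: 30.0
t6.53 pos [502.9  88.6 183.2] psi 80.1 tilt 0.06 F [ 0.5 -0.2 -1.2] w 19.8 g 30.0 q [0.15 0.31 1.91 0.   0.92 0.32]
shift [-1.473 -0.196  0.002]
wz -0.024
```

```bash
python3 -m inch '[[-0.3,-0.04,0,0,0,-0.024,1],[-0.6,-0.08,0,0,0,-0.024,1],[-0.74,-0.098,0,0,0,-0.024,1],[-0.74,-0.098,0,0,0,-0.024,1]]'|tail -1
python3 -m inch '[[-0.3,-0.04,0,0,0,0,1],[-0.6,-0.08,0,0,0,0,1],[-0.735,-0.098,0,0,0,0,1],[-0.735,-0.098,0,0,0,0,1],[-0.735,-0.098,0.3,0,0,0,1],[-0.735,-0.098,0.5,0,0,0,1],[-0.735,-0.098,0.5,0,0,0,1]]'|tail -1
python3 - <<'E'
from h import *
st(436,-124,77,81.2)
a=snap('scene')[170:270,210:320]; b=snap('top','t2')[150:260,215:305]
a=cv2.resize(a,(396,360),interpolation=cv2.INTER_CUBIC); b=cv2.resize(b,(295,360),interpolation=cv2.INTER_CUBIC)
cv2.imwrite('pics/m2.png',np.hstack([a,b])[:,:,::-1])
E
```

```text
grasp_force: 30.0
grasp_force: 30.0
t7.90 pos [ 438.4 -123.5  107. ] psi 81.5 tilt 0.27 F [ 0.5  0.9 -1.8] w 19.9 g 30.0 q [-0.3   0.37  2.07  0.    0.7  -0.15]
shift [-0.006 -0.015  0.2  ]
wz 0.006
```

View pics/m2.png

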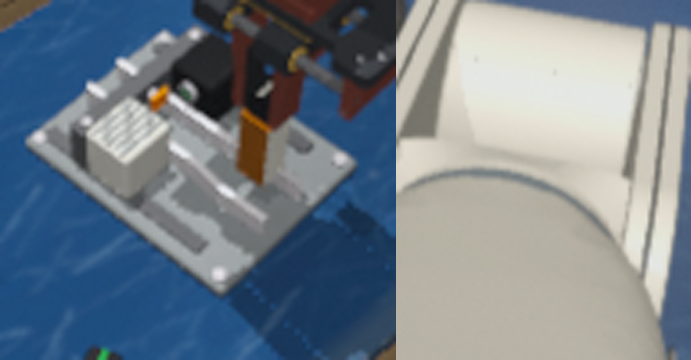

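The picture (scene on the left; top is blocked by the arm) shows the cell held over the bay, with its amber face towards the lamp and its frosted face towards the front. I'll check the channel's centre line from the bright walls before lowering.

```bash
python3 - <<'E'
from h import *
a=np.radians(-8.8); ex=np.array([np.cos(a),np.sin(a)]); ey=np.array([-ex[1],ex[0]]); c=np.array([498.3,-132.8])
loc=lambda P:np.c_[(P[:,:2]-c)@ex,(P[:,:2]-c)@ey]
for n in('top','scene'):
    im=cv2.imread(f'pics/{n}0.png').min(2).astype(float)
    for X in(-75,-65,-55,-10,0,8):
        # sample brightness across bed y at z=28
        ys=np.arange(-26,26.1,.5); P=np.c_[c+X*ex+ys[:,None]*ey,np.full(len(ys),28)]
        q=proj(n,P).astype(np.float32); v=cv2.remap(im.astype(np.float32),q[:,0].reshape(1,-1),q[:,1].reshape(1,-1),cv2.INTER_LINEAR)[0]
        w=np.clip(v-195,0,None); o=[]
        for s in(ys<0,ys>0): o.append(round(float((ys[s]*w[s]).sum()/max(w[s].sum(),1e-6)),1))
        print(n,X,o,'mid',np.mean(o).round(1),v.max())
p=ctrl.get_obs()['ee_pos']; print('tcp local',loc(p[None]))
E
```

```text
top -75 [-18.2, 21.4] mid 1.6 224.48242
top -65 [-18.3, 21.7] mid 1.7 225.8125
top -55 [-18.6, 22.0] mid 1.7 224.25
top -10 [-14.1, 17.8] mid 1.9 225.5625
top 0 [-14.3, 17.4] mid 1.5 225.0586
top 8 [-14.3, 17.4] mid 1.5 223.34375
scene -75 [-20.2, 19.6] mid -0.3 226.57422
scene -65 [-20.4, 19.6] mid -0.4 225.94336
scene -55 [-20.3, 19.7] mid -0.3 223.32812
scene -10 [-16.0, 15.9] mid -0.0 223.28027
scene 0 [-15.5, 16.0] mid 0.2 223.16113
scene 8 [-15.3, 0.0] mid -7.6 220.375
tcp local [[-58.65995529  -0.58622676]]
```

```bash
python3 -m inch '[[0.017,-0.022,0,0,0,0.006,1],[0.017,-0.022,0.06,0,0,0.006,1],[0.017,-0.022,0.12,0,0,0.006,1],[0.017,-0.022,0.16,0,0,0.006,1],[0.017,-0.022,0.18,0,0,0.006,1],[0.017,-0.022,0.18,0,0,0.006,1]]'
python3 -m inch '[[0,0,0.006,0,0,0,1],[0,0,0.006,0,0,0,1],[0,0,0.006,0,0,0,1]]' | sed -n '2p;4p'
python3 -m inch '[[0,0,0.005,0,0,0,1],[0,0,0.005,0,0,0,1],[0,0,0.005,0,0,0,1]]' | sed -n '2p;4p'
```

```text
t: 8.75
ee_pos: [436.5, -122.1, 81.4]
orientation: [-2.385, -2.044, 0.001]
ft_force: [-0.1, -0.7, -1.2]
width: 19.5
grasp_force: 30.0
ee_pos: [436.8, -122.2, 80.9]
ft_force: [0.4, -0.0, -0.8]
ee_pos: [436.6, -122.1, 80.0]
ft_force: [-0.2, -0.3, -1.8]
```

```bash
python3 -m inch '[[0,0,0.01,0,0,0,1],[0,0,0.01,0,0,0,1],[0,0,0.01,0,0,0,1]]' | sed -n '2p;4p'
python3 -m inch '[[0,0,0.005,0,0,0,1],[0,0,0.005,0,0,0,1],[0,0,0.005,0,0,0,1]]' | sed -n '2p;4p'
```

```text
ee_pos: [436.7, -122.1, 78.5]
ft_force: [-0.4, -0.8, -1.1]
ee_pos: [436.6, -122.2, 77.8]
ft_force: [0.3, -0.1, -1.3]
```

```bash
python3 -m inch '[[0,0,0.004,0,0,0,1],[0,0,0.004,0,0,0,1],[0,0,0.004,0,0,0,1]]' | sed -n '2p;4p'
python3 -m inch '[[0,0,0.003,0,0,0,1],[0,0,0.003,0,0,0,1],[0,0,0.003,0,0,0,1]]' | sed -n '2p;4p'
```

```text
ee_pos: [436.6, -122.1, 77.2]
ft_force: [-0.0, -0.3, -0.9]
ee_pos: [436.8, -122.2, 77.0]
ft_force: [-1.7, 0.5, 6.1]
```

The cell stands on the floor with about 7 N of contact. I'll let it stand free for a moment and regrip to relieve that load.

```bash
python3 -m inch '[[0,0,0,0,0,0,0.3],[0,0,0,0,0,0,0.3],[0,0,0,0,0,0,0.3],[0,0,0,0,0,0,0.3]]' | sed -n '2p;4,6p'
python3 - <<'E'
from h import *
im=snap('scene')[170:270,210:320]; cv2.imwrite('pics/m3.png',cv2.resize(im,(660,600),interpolation=cv2.INTER_CUBIC)[:,:,::-1])
E
python3 -m inch '[[0,0,-0.002,0,0,0,1],[0,0,-0.002,0,0,0,1],[0,0,-0.002,0,0,0,1],[0,0,-0.002,0,0,0,1],[0,0,-0.002,0,0,0,1]]' | sed -n '2p;4,6p'
```

```text
ee_pos: [436.6, -122.1, 76.7]
ft_force: [-0.1, -0.3, -0.6]
width: 30.9
grasp_force: 0.0
ee_pos: [436.7, -122.1, 77.0]
ft_force: [0.1, 0.5, -1.2]
width: 19.6
grasp_force: 30.0
```

View pics/m3.png

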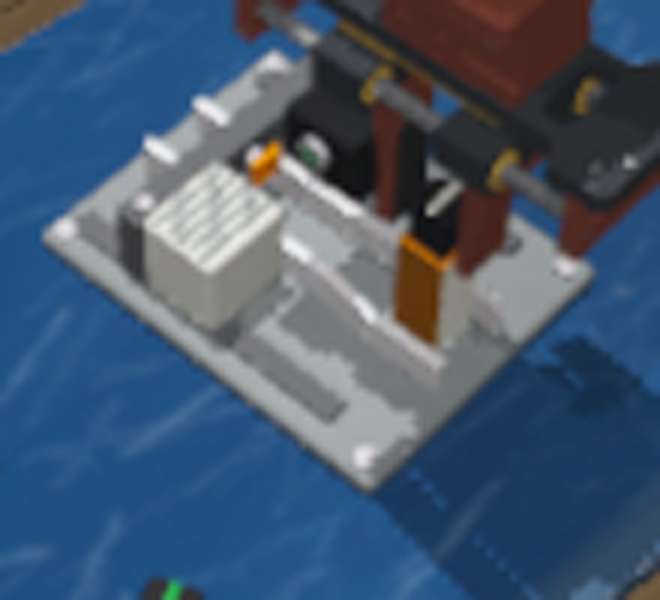

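The cell stands between the walls of the bay, with its clear (amber) face towards the lamp. I'll slide it now and watch the side force.

```bash
python3 -m inch '[[0,0.04,0,0,0,0,1],[0,0.08,0,0,0,0,1],[0,0.12,0,0,0,0,1],[0,0.15,0,0,0,0,1],[0,0.15,0,0,0,0,1]]' | sed -n '2p;4,6p'
python3 -m inch '[[0,0.02,0,0,0,0,1],[0,0.04,0,0,0,0,1],[0,0.06,0,0,0,0,1],[0,0.06,0,0,0,0,1]]' | sed -n '2p;4,6p'
python3 -c "
from h import *;st()"
```

```text
ee_pos: [459.4, -125.7, 76.9]
ft_force: [0.2, 0.3, 0.3]
width: 19.8
grasp_force: 30.0
ee_pos: [467.2, -126.6, 77.0]
ft_force: [-3.5, 1.7, 3.8]
width: 19.9
grasp_force: 30.0
t13.30 pos [ 467.2 -126.6   77. ] psi 81.2 tilt 0.10 F [-3.5  1.7  3.8] w 19.9 g 30.0 q [-0.29  0.46  2.03  0.    0.66 -0.14]
```

```bash
python3 -m inch '[[0.006,0,-0.001,0,0,0,1],[0.006,0,-0.001,0,0,0,1],[0.006,0,-0.001,0,0,0,1]]' | sed -n '2p;4p'
python3 -m inch '[[0,0.02,0,0,0,0,1],[0,0.04,0,0,0,0,1],[0,0.04,0,0,0,0,1],[0,0.04,0,0,0,0,1]]' | sed -n '2p;4p'
```

```text
ee_pos: [468.3, -126.2, 77.2]
ft_force: [-0.3, -1.0, -1.1]
ee_pos: [473.8, -127.0, 77.1]
ft_force: [0.5, -0.5, -1.7]
```

```bash
python3 -m inch '[[0,0.02,0,0,0,0,1],[0,0.04,0,0,0,0,1],[0,0.06,0,0,0,0,1],[0,0.06,0,0,0,0,1],[0,0.06,0,0,0,0,1]]' | sed -n '2p;4p'
python3 -m inch '[[0,0.02,0,0,0,0,1],[0,0.04,0,0,0,0,1],[0,0.06,0,0,0,0,1],[0,0.06,0,0,0,0,1],[0,0.06,0,0,0,0,1]]' | sed -n '2p;4p'
```

```text
ee_pos: [482.7, -128.3, 77.1]
ft_force: [0.1, 0.0, -1.0]
ee_pos: [491.6, -129.7, 77.1]
ft_force: [-0.1, -0.1, -1.0]
```

```bash
for i in 1; do python3 -m inch '[[0,0.02,0,0,0,0,1],[0,0.035,0,0,0,0,1],[0,0.05,0,0,0,0,1],[0,0.05,0,0,0,0,1],[0,0.05,0,0,0,0,1]]' | sed -n '2p;4p'; done
python3 -m inch '[[0,0.01,0,0,0,0,1],[0,0.02,0,0,0,0,1],[0,0.02,0,0,0,0,1],[0,0.02,0,0,0,0,1]]' | sed -n '2p;4p'
```

```text
ee_pos: [499.0, -130.8, 77.1]
ft_force: [0.3, -0.0, -1.8]
ee_pos: [502.0, -131.3, 77.2]
ft_force: [1.1, 0.4, -0.9]
```

```bash
python3 - <<'E'
from h import *
st(); im=snap('scene'); cv2.imwrite('pics/m4.png',cv2.resize(im[170:270,210:320],(660,600),interpolation=cv2.INTER_CUBIC)[:,:,::-1])
E
```

```text
t16.55 pos [ 502.  -131.3   77.2] psi 81.2 tilt 0.00 F [ 1.1  0.4 -0.9] w 20.1 g 30.0 q [-0.28  0.49  1.95 -0.    0.7  -0.13]
```

View pics/m4.png

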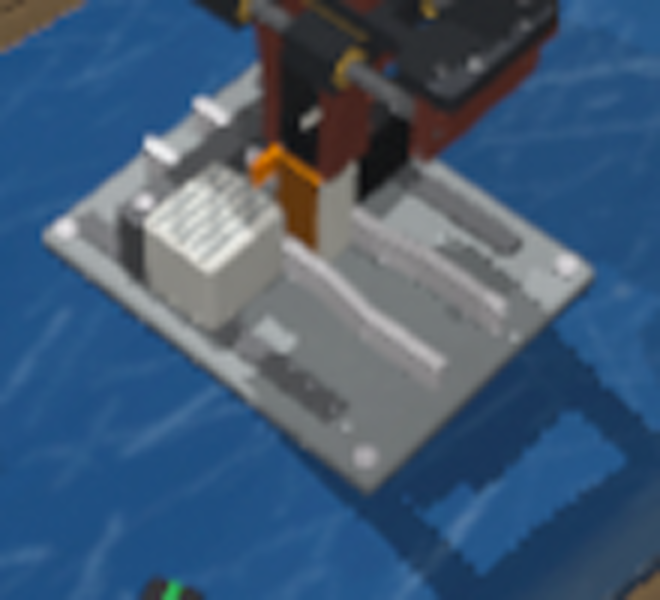

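The cell is almost at the orange button (crop (265,165)). I'll use fine steps from here and watch the force along x.

```bash
python3 -m inch '[[0,0.005,0,0,0,0,1],[0,0.01,0,0,0,0,1]]' | sed -n '2p;4p'
python3 -m inch '[[0,0.005,0,0,0,0,1],[0,0.01,0,0,0,0,1]]' | sed -n '2p;4p'
python3 -m inch '[[0,0.005,0,0,0,0,1],[0,0.01,0,0,0,0,1]]' | sed -n '2p;4p'
```

```text
ee_pos: [503.6, -131.6, 77.2]
ft_force: [-0.6, -0.3, -0.8]
ee_pos: [505.0, -131.8, 77.2]
ft_force: [0.5, -0.0, -0.9]
ee_pos: [506.5, -132.0, 77.2]
ft_force: [-0.3, 0.9, -1.4]
```

```bash
python3 -m inch '[[0,0.005,0,0,0,0,1],[0,0.01,0,0,0,0,1]]' | sed -n '2p;4p'
python3 -m inch '[[0,0.005,0,0,0,0,1],[0,0.01,0,0,0,0,1]]' | sed -n '2p;4p'
```

```text
ee_pos: [508.0, -132.3, 77.2]
ft_force: [0.2, 0.2, -0.8]
ee_pos: [509.5, -132.5, 77.2]
ft_force: [0.4, 0.4, -2.6]
```

```bash
python3 -m inch '[[0,0.005,0,0,0,0,1],[0,0.01,0,0,0,0,1]]' | sed -n '2p;4p'
python3 -m inch '[[0,0.005,0,0,0,0,1],[0,0.01,0,0,0,0,1]]' | sed -n '2p;4p'
```

```text
ee_pos: [511.0, -132.7, 77.2]
ft_force: [-0.8, -0.6, -1.8]
ee_pos: [512.4, -133.0, 77.2]
ft_force: [-0.6, -0.2, -0.9]
```

```bash
python3 -m inch '[[0,0.005,0,0,0,0,1],[0,0.01,0,0,0,0,1]]' | sed -n '2p;4p'
python3 - <<'E'
from h import *
c=lambda im:cv2.resize(im[185:225,240:280],(560,560),interpolation=cv2.INTER_CUBIC)
cv2.imwrite('pics/m5.png',c(snap('scene','s5'))[:,:,::-1])
E
```

```text
ee_pos: [513.9, -133.2, 77.2]
ft_force: [0.2, -0.0, -1.0]
```

View pics/m5.png

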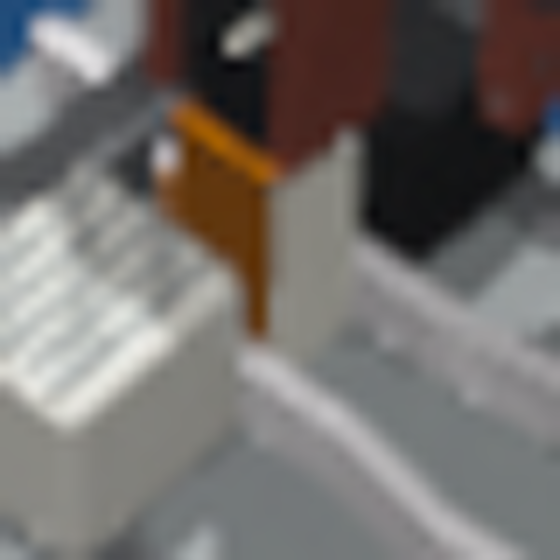

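The button is now hidden just behind the cell, so contact is imminent. I'll take 1 mm steps, reading the force while moving.

```bash
python3 -m inch '[[0,0.007,0,0,0,0,1]]' | sed -n '2p;4p'; python3 -m inch '[[0,0.007,0,0,0,0,1]]' | sed -n '2p;4p'
```

```text
ee_pos: [514.9, -133.3, 77.2]
ft_force: [-0.3, 0.0, -1.1]
ee_pos: [515.3, -133.4, 77.1]
ft_force: [-4.2, 0.1, 0.1]
```

```bash
python3 -m inch '[[0,0.007,0,0,0,0,1],[0,0.007,0,0,0,0,1]]' | sed -n '2p;4p'; python3 -m inch '[[0,0.007,0,0,0,0,1],[0,0.007,0,0,0,0,1]]' | sed -n '2p;4p'
```

```text
ee_pos: [515.6, -133.4, 77.0]
ft_force: [-5.2, -0.2, 3.2]
ee_pos: [515.9, -133.4, 77.0]
ft_force: [-8.4, 0.7, 6.5]
```

```bash
python3 -m inch '[[0,0,-0.003,0,0,0,1],[0,0,-0.003,0,0,0,1]]' | sed -n '2p;4p'; python3 -m inch '[[0,0.005,0,0,0,0,1],[0,0.005,0,0,0,0,1]]' | sed -n '2p;4p'; python3 -c "
from h import *;st();print(ctrl.get_obs()['moment'])"
```

```text
ee_pos: [515.9, -133.4, 77.0]
ft_force: [-5.9, 0.6, 0.8]
ee_pos: [516.6, -133.5, 77.0]
ft_force: [-6.2, -0.0, 1.4]
t19.90 pos [ 516.6 -133.5   77. ] psi 81.2 tilt 0.27 F [-6.2 -0.   1.4] w 19.8 g 30.0 q [-0.28  0.51  1.92 -0.    0.72 -0.12]
[ 0.02390479  1.15715033 -0.01728411]
```

```bash
python3 -m inch '[[0,0.005,0,0,0,0,1],[0,0.005,0,0,0,0,1]]' | sed -n '2p;4p'; python3 -m inch '[[0,0.005,0,0,0,0,1],[0,0.01,0,0,0,0,1],[0,0.01,0,0,0,0,1]]' | sed -n '2p;4p'; python3 -c "
from h import *;st()"
```

```text
ee_pos: [517.3, -133.6, 77.0]
ft_force: [-6.1, -0.3, 0.5]
ee_pos: [518.8, -133.9, 77.0]
ft_force: [-5.3, -0.0, 1.4]
t20.52 pos [ 518.8 -133.9   77. ] psi 81.2 tilt 0.27 F [-5.3 -0.   1.4] w 19.4 g 30.0 q [-0.27  0.51  1.91 -0.    0.72 -0.12]
```

```bash
python3 -m inch '[[0,-0.006,0,0,0,0,1],[0,-0.006,0,0,0,0,1]]' | sed -n '2p;4p'; python3 -m inch '[[0,0,0,0,0,0,0.7],[0,0,0,0,0,0,0.5],[0,0,0,0,0,0,0.3],[0,0,0,0,0,0,0.3],[0,0,0,0,0,0,0.3]]' | sed -n '2p;4,6p'
```

```text
ee_pos: [518.8, -133.8, 77.1]
ft_force: [-4.1, 0.0, -3.2]
ee_pos: [520.7, -134.3, 77.9]
ft_force: [0.3, 0.1, -0.8]
width: 30.6
grasp_force: 0.0
```

Released. I'll lift clear, back the arm away so the top camera can see, and check.

```bash
python3 -m inch '[[0,0,-0.1,0,0,0,0.3],[0,0,-0.3,0,0,0,0.3],[0,0,-0.7,0,0,0,0.3],[0,0,-0.95,0,0,0,0.3],[0,0,-0.95,0,0,0,0.3]]' | sed -n '2p;4p'
python3 -m inch '[[-0.3,0,0,0,0,0,0.3],[-0.7,0,0,0,0,0,0.3],[-1,0,0,0,0,0,0.3],[-1,0,0,0,0,0,0.3]]' | sed -n '1,2p'
python3 -m inch '[[-0.3,0,0,0,0,0,0.3],[-0.7,0,0,0,0,0,0.3],[-1,0,0,0,0,0,0.3],[-1,0,0,0,0,0,0.3]]' | sed -n '1,2p'
python3 - <<'E'
from h import *
s=snap('scene','s6'); t=snap('top','t6')
a=cv2.resize(s[175:235,230:290],(390,390),interpolation=cv2.INTER_CUBIC); b=cv2.resize(t[160:220,230:290],(390,390),interpolation=cv2.INTER_CUBIC)
cv2.imwrite('pics/m6.png',np.hstack([a,b])[:,:,::-1])
E
```

```text
ee_pos: [522.3, -134.7, 224.4]
ft_force: [0.1, -0.3, 0.1]
t: 22.52
ee_pos: [496.1, -284.6, 219.3]
t: 23.02
ee_pos: [473.7, -431.8, 219.2]
```

View pics/m6.png

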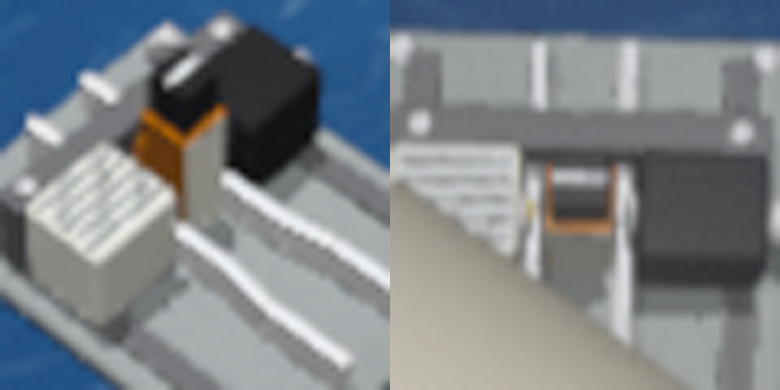

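The cell stands alone in the channel, upright, with its amber face towards the lamp. The crop's left half is scene, with the cap at (190,75), and the right half is top, with the cap at (580,190). The arm sprang forward slightly on opening, so I'll check how far the cell went by comparing its vertical edge with the held picture at TCP x=513.9, where the button was still out.

```bash
python3 - <<'E'
from h import *
from meas import line
a=np.radians(-8.8); ex=np.array([np.cos(a),np.sin(a)]); ey=np.array([-ex[1],ex[0]])
ims={k:cv2.imread(f'pics/{k}.png').astype(np.float32) for k in('s5','s6')}
# profile along bed x on the +y (clear) face plane; amber->frosted step in blue, several heights
p0=np.array([513.9,-133.2])
for z in(42,46,50,54,58,62,66):
    o=[]
    for k in('s5','s6'):
        s=np.arange(-20,0,.1); P=np.c_[p0+s[:,None]*ex+12*ey,np.full(len(s),z)]
        q=proj('scene',P).astype(np.float32)
        v=cv2.remap(ims[k][...,0],q[:,:1].T.copy(),q[:,1:].T.copy(),cv2.INTER_LINEAR)[0]
        lo,hi=v.max(),v.min(); i=np.nonzero((v[:-1]>=(lo+hi)/2)&(v[1:]<(lo+hi)/2))[0]
        o.append(round(s[i[-1]],1) if len(i) else None)
    print(z,o,None if None in o else round(o[1]-o[0],1))
t=cv2.imread('pics/t6.png')[:,:,::-1].copy(); s=cv2.imread('pics/s6.png')[:,:,::-1].copy()
print(line('top',t,253,264,184,191,96,120)); print(line('scene',s,253,264,181,190,96,120))
E
```

```text
42 [np.float64(-14.0), None] None
46 [np.float64(-6.1), np.float64(-12.3)] -6.2
50 [np.float64(-14.1), np.float64(-10.9)] 3.2
54 [np.float64(-14.3), np.float64(-10.8)] 3.5
58 [np.float64(-14.1), np.float64(-10.8)] 3.3
62 [np.float64(-14.0), np.float64(-10.6)] 3.4
66 [np.float64(-14.0), np.float64(-10.5)] 3.5
(array([ 517.63034383, -132.84342294]), np.float64(83.11987222725978), array([1.45817044, 5.36488352]), array([258.06708075, 186.7863354 ]))
(array([ 521.15604763, -139.09452881]), np.float64(144.45909596262976), array([4.03866021, 7.58749913]), array([256.89728682, 184.02616279]))
```

The cell moved 3.4 mm from the pre-contact picture, and contact came about 1.1 mm into that. So the button is in by about 2.3 mm, which is uncomfortably close to the 2 mm lower limit. I'll regrip and push about 1.5 mm further.

```bash
python3 -c "
from h import *;st(517.4,-133.7,120,81.2)"
```

```text
t23.12 pos [ 474.1 -429.1  219.3] psi 81.2 tilt 0.13 F [-0.2 -0.3 -0.6] w 30.8 g 0.0 q [-0.75  0.45  1.6   0.    1.1  -0.6 ]
shift [ 1.989 -0.015  0.665]
wz 0.0
```

```bash
python3 -m inch '[[0.4,0,0,0,0,0,0.2],[0.8,0,0,0,0,0,0.2],[1,0,0,0,0,0,0.2],[1,0,0,0,0,0,0.2]]' | sed -n '1,2p'
python3 -m inch '[[0.4,0,0,0,0,0,0.2],[0.8,0,0,0,0,0,0.2],[0.98,-0.015,0,0,0,0,0.2],[0.98,-0.015,0,0,0,0,0.2],[0.98,-0.015,0.3,0,0,0,0.2],[0.98,-0.015,0.6,0,0,0,0.2],[0.98,-0.015,0.66,0,0,0,0.2],[0.98,-0.015,0.66,0,0,0,0.2]]' | sed -n '1,2p'
python3 -c "
from h import *;st(517.4,-133.7,77,81.2)"
```

```text
t: 23.62
ee_pos: [497.3, -278.5, 220.1]
t: 24.62
ee_pos: [517.5, -137.5, 121.3]
t24.62 pos [ 517.5 -137.5  121.3] psi 81.2 tilt 0.03 F [-0.2  0.4  0.1] w 35.3 g 0.0 q [-0.28  0.44  1.9  -0.    0.81 -0.13]
shift [ 0.025 -0.005  0.295]
wz -0.001
```

```bash
python3 -m inch '[[0.025,-0.005,0.1,0,0,0,0.2],[0.025,-0.005,0.2,0,0,0,0.2],[0.025,-0.005,0.27,0,0,0,0.2],[0.025,-0.005,0.29,0,0,0,0.2],[0.025,-0.005,0.29,0,0,0,0.2]]' | sed -n '2p;4p'
python3 -c "
from h import *;st(517.4,-133.7,77.3)"
```

```text
ee_pos: [517.2, -132.9, 77.4]
ft_force: [-1.1, 0.2, -0.1]
t25.25 pos [ 517.2 -132.9   77.4] psi 81.2 tilt 0.02 F [-1.1  0.2 -0.1] w 35.0 g 0.0 q [-0.27  0.51  1.92  0.    0.72 -0.12]
shift [-0.005  0.002  0.001]
```

```bash
python3 -m inch '[[-0.005,0,0,0,0,0,1],[-0.005,0,0,0,0,0,1],[-0.005,0,0,0,0,0,1],[-0.005,0,0,0,0,0,1],[-0.005,0,0,0,0,0,1]]' | sed -n '2p;4,6p'
python3 -m inch '[[0,0.007,-0.001,0,0,0,1],[0,0.007,-0.001,0,0,0,1]]' | sed -n '2p;4p'
```

```text
ee_pos: [517.4, -133.8, 78.0]
ft_force: [-1.0, -0.1, 4.9]
width: 19.9
grasp_force: 30.0
ee_pos: [517.7, -133.8, 77.9]
ft_force: [-2.9, -0.5, 6.9]
```

```bash
python3 -m inch '[[0,0.004,-0.003,0,0,0,1],[0,0.004,-0.003,0,0,0,1]]' | sed -n '2p;4p'
python3 -m inch '[[0,0.007,-0.001,0,0,0,1],[0,0.007,-0.001,0,0,0,1]]' | sed -n '2p;4p'
```

```text
ee_pos: [518.7, -133.8, 78.0]
ft_force: [0.8, -0.2, 0.2]
ee_pos: [519.0, -133.9, 78.0]
ft_force: [-2.8, 0.8, 0.0]
```

The cell moved freely until TCP x≈518.8 and met resistance only there. So the button already stands at about (518.8−515.1)/0.988 ≈ 3.7 mm, and the cell had merely rebounded off it. That is mid-range, so I'll stop pushing, relax the command and release.

```bash
python3 -m inch '[[0,-0.005,0,0,0,0,1],[0,-0.005,0,0,0,0,1]]' | sed -n '2p;4p'; python3 -m inch '[[0,0,0,0,0,0,0.7],[0,0,0,0,0,0,0.4],[0,0,0,0,0,0,0.2],[0,0,0,0,0,0,0.2],[0,0,0,0,0,0,0.2]]' | sed -n '2p;4,6p'
```

```text
ee_pos: [519.0, -133.9, 78.2]
ft_force: [-1.7, -0.3, -1.3]
ee_pos: [519.2, -134.0, 78.5]
ft_force: [-0.5, -0.1, -0.0]
width: 35.0
grasp_force: 0.0
```

```bash
python3 -m inch '[[0,0,-0.1,0,0,0,0.2],[0,0,-0.3,0,0,0,0.2],[0,0,-0.7,0,0,0,0.2],[0,0,-0.95,0,0,0,0.2],[0,0,-0.95,0,0,0,0.2]]' | sed -n '2p;4p'
python3 -m inch '[[-0.3,0,0,0,0,0,0.2],[-0.7,0,0,0,0,0,0.2],[-1,0,0,0,0,0,0.2],[-1,0,0,0,0,0,0.2]]' | sed -n '1,2p'
python3 -m inch '[[-0.3,0,0,0,0,0,0.2],[-0.7,0,0,0,0,0,0.2],[-1,0,0,0,0,0,0.2],[-1,0,0,0,0,0,0.2],[-1,0,0,0,0,0,0.2]]' | sed -n '1,2p'
python3 - <<'E'
from h import *
from meas import line
s=snap('scene','s7'); t=snap('top','t7')
a=np.radians(-8.8); ex=np.array([np.cos(a),np.sin(a)]); ey=np.array([-ex[1],ex[0]]); p0=np.array([513.9,-133.2])
for z in(50,54,58,62,66):
    o=[]
    for k in('s5','s7'):
        im=cv2.imread(f'pics/{k}.png').astype(np.float32)[...,0]
        d=np.arange(-20,0,.1); q=proj('scene',np.c_[p0+d[:,None]*ex+12*ey,np.full(len(d),z)]).astype(np.float32)
        v=cv2.remap(im,q[:,:1].T.copy(),q[:,1:].T.copy(),cv2.INTER_LINEAR)[0]; m=(v.max()+v.min())/2
        i=np.nonzero((v[:-1]>=m)&(v[1:]<m))[0]; o.append(d[i[-1]] if len(i) else np.nan)
    print(z,np.round(o,1),round(o[1]-o[0],1))
print(line('top',t,253,264,184,191,96,120)[:2])
b=cv2.resize(s[165:300,155:315],(474,400)); c=cv2.resize(t[160:220,230:290],(320,400),interpolation=cv2.INTER_CUBIC)
cv2.imwrite('pics/m7.png',np.hstack([b,c])[:,:,::-1])
E
```

```text
ee_pos: [521.1, -134.5, 225.1]
ft_force: [0.1, 0.1, 0.4]
t: 28.62
ee_pos: [495.0, -284.4, 220.0]
t: 29.25
ee_pos: [473.1, -428.7, 220.1]
50 [-14.1  -9.8] 4.3
54 [-14.3  -9.5] 4.8
58 [-14.1  -9.6] 4.5
62 [-14.   -9.5] 4.5
66 [-14.   -9.5] 4.5
(array([ 518.53082286, -133.27555874]), np.float64(82.29958356449272))
```

View pics/m7.png

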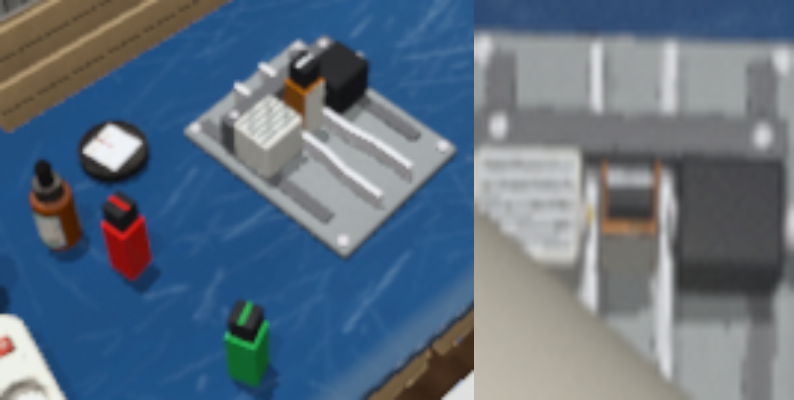

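The cell stands alone and upright at the stop, with its amber face towards the lamp, and the dropper, red and green blocks are undisturbed. It is 4.5 mm past the reference picture, so the button is in by about 3.4–3.9 mm.

```bash
python3 -c "
from workcell import ctrl;print(ctrl.close_job())"
```

```text
the job is handed in; nothing more can be done
None
```

I handed the job in at about 29 s. The amber cell stands by itself in the channel with its clear faces towards the lamp and detector, the stop button is pressed in by an estimated 3.4–3.9 mm, and the dropper bottle and jar were never touched.

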